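# Thread the guide rod through both bushings of the mould press

### The arm

A 6-joint arm with a two-finger parallel gripper is mounted at the origin on the work surface. World frame = base frame: x ahead of the robot, y to its left, z up, the work surface at z = 0. Lengths are in m, angles in rad, forces in N, time in s.
With the tool pointing down it reaches from about 0.325 to 1 m from the base axis. Payload 5.1 kg.
Tool frame: the origin (TCP) lies at the very end of the fingers, on their centre line; the grasp point (between the pads) lies 19 mm behind it (grip_point_offset is the distance from the TCP to the grasp point, in m); z points along the fingers, y is the direction in which the jaws open and shut (so a half turn about z gives the same grasp; the last joint's range is limited). The gripper opens to 85 mm and grips with 20 to 120 N. Pads are 22 mm wide; open, the fingers measure 114 mm over their backs; the gripper's body (76 mm by 85 mm) begins 54 mm behind the grasp point. The pads swing forward as they close: fully open they stand 13 mm farther back than shut.
Start: joints at [-1.24, 0.124, 1.65, -0, 1.367, -0.083], TCP at [0.261, -0.595, 0.231] pointing down, gripper open.
Joint ranges: [-2.61, 2.61], [-1.02, 2.33], [0.03, 2.71], [-1.35, 4.49], [0.32, 2.68], [-2.91, 2.91]. Speed limits (rad/s): [2.57, 2.57, 3.14, 3.14, 3.14, 3.14].

### API

Orientations are given as a unit quaternion [w, x, y, z].
In Python, from rig import read_state, read_camera, camera_model, sign_off, grip_point_offset gives the robot as it stands.
- The arm moves only by the tool drive_tool, never from a script. Its argument "series" is a list of rows, each a list of 3 entries, a list of its own where there are three numbers: the turn, a rotation vector about the tool's x, y, z in rad, then the shift along the tool's x, y, z in cm, then the closure, from 0 (fully open) to 1 (shut). In form: [[[ax, ay, az], [tx, ty, tz], grip], ...]. A call has exactly 5 rows; each row shifts and turns the commanded pose from where the row before left it, along the tool's axes as they then stand; what a row does not reach is not made up. A row lasts 1/12 s, in which the tool goes at most 41.7 mm and 7.16 degrees, less where a joint would pass 70% of its speed; a pose out of reach is approached as far as the arm can. A call with a gripper value outside its range is refused whole. The fingers move at their own pace and stop on an object; "squeeze" is the grip in N (left out, the last holds). Time passes only in rows, so rows that do not move let the fingers close, or fill a call up. It gives the time, the measured TCP pose, the force and the opening at its end, in the units of the state.
- read_state(): the state, without advancing time (a new reading comes with each control period).
- read_camera(name): name is "side" or "top" or "wrist"; returns the picture (400x640x3 uint8, blue, green, red); there is no depth.
- camera_model(name): a dict with "camera_matrix" (3x3 intrinsics, pixels), "camera_from_world" (4x4, takes a point from world to camera coordinates); the wrist camera has in their place "T_tool_cam" (4x4, takes a point from camera to tool coordinates, whose origin is the TCP and whose axes are the flange's). Camera axes: x right, y down, z forward; pixel columns grow to the right and rows downward; lengths in m; the calibration is good to about 2 mm. A picture is of the moment at which its call begins: read the wrist's pose just before it. camera_model takes no time and is no camera call.
- sign_off(): hands the job in, once; it reports no verdict.
The state is a dict: "t": time; "qpos": joint angles; "qd": joint speeds; "joint_efforts": joint torques, N m; "tcp_pos": TCP position; "tool_rot": TCP orientation; "contact_force": force on the tool from outside, world axes, zero at the start; "torque": the same for the moment, N m; "finger_gap": finger opening in m.
Only numpy, scipy, OpenCV 4.12 (cv2) and the standard library are available. Lean on these libraries where they do the work, as an engineer would, in place of code of your own. Each camera call takes 0.05 s, during which the arm holds its last target.

### The job

Pull the guide rod (the longer of the two, with the cylindrical grip) up out of its holder, thread it down through the upper and then the lower bushing of the small mould press, and finish still holding it there upright, at rest, its lower end sticking out a good 2 cm below the lower arm but clear of the base plate, so that a colleague can fit the retaining clip. Leave the ball-headed probe and everything else on the bench where it is.

Things in the scene. Friction and masses are not known exactly. Their poses are not given: they have to be found in the camera images.
- rod_grip (a point): centre of the guide rod's grip. The rod is loose steel, about 130 g: a round bar 10 mm in diameter and 150 mm long, with a darker plain cylindrical grip, 16 mm in diameter and 45 mm long, on its upper end (195 mm overall). It stands upright in one of two identical holders, its grip the highest thing there. This point is on the rod's axis, 172.5 mm above its lower end; z runs up the rod. The grip does not pass through a bushing
- rod_tip (a point): centre of the guide rod's flat lower end (chamfered 1.5 mm); z runs up the rod. At the start it stands on the holder's floor, 12 mm above the bench
- holder_a: the guide rod's holder, fixed to the bench: dark steel disc, 64 mm in diameter and 12 mm thick, carrying an upright aluminium tube of 21 mm outside and 13 mm inside diameter whose rim is 68 mm above the bench. Origin on its axis at bench height. The two holders may stand in either order
- holder_b: an identical holder, with the probe in it. Origin on its axis at bench height
- probe_ball (a point): centre of the 20 mm ball on top of the probe, a loose, shorter, thinner rod (8 mm in diameter, 130 mm overall with the ball) standing in the other holder; leave it there. The ball's top is 142 mm above the bench
- upper_bushing (a point): centre of the mouth (the top) of the upper brass bushing. Bushing: upright tube 22 mm high, bore 13 mm in diameter, its top 8 mm flaring to a mouth of about 22 mm. It is set in an arm 12 mm thick and 50 mm wide, clamped on the press's column, the bushing's lower end flush with the arm's underside. The height of the clamped arm differs from start to start: this point is 122 to 142 mm above the bench. Treat it as fixed
- lower_bushing (a point): centre of the lower end of the lower bushing, flush with the lower arm's underside, 55 mm above the bench; the bushing is the same as the upper one, straight under it on the same vertical axis, its mouth 77 mm above the bench
- press: the mould press frame, fixed: grey base plate 110 x 160 x 10 mm on the bench, its top 10 mm above the bench (no hole in it under the bushings), a round column 28 mm in diameter, top at 145 mm, and the two arms one above the other. Origin at bench height on the bushings' common vertical axis; the column stands 78 mm from it towards -y of the press
- mould_a: loose pink rubber mould, a block 55 x 80 x 27 mm; origin at the centre of its underside; bystander
- mould_b: loose pink rubber mould, same size, the lower of a stack of two; origin at the centre of its underside; bystander
- mould_c: loose ochre rubber mould, same size, the upper of the stack; origin at the centre of its underside; bystander
- jar: loose white jar 56 mm in diameter, 65 mm high, between the press and the holders; origin at the centre of its underside; bystander
- bottle: loose clear bottle 60 mm in diameter, 160 mm high; origin at the centre of its underside; bystander
- brush: loose brush lying on the bench beyond the press; bystander
- screwdriver: loose screwdriver lying on the bench; bystander
There are look-alikes about, which are no part of the job. Leave any blue or green look-alike of the part that bears rod_grip alone.

How it is judged:
On the way, in this order (a step that is already met when the one before it is completed fails the run):
1. the guide rod is pulled up clear of its holder (height (world z) of rod_tip above 0.08 m), for 0.1 s.
2. the rod's lower end is inside the upper bushing, from above (z of rod_tip in the frame of upper_bushing below -0.012 m and horizontal distance between rod_tip and upper_bushing below 0.007 m), for 0.1 s.
At the end, for the whole second after the job is handed in: The rod spans both bushings, upright within 0.1 rad and within 7 mm of the lower bushing's axis (12 mm at the grip); its lower end is 10 to 42 mm below the lower arm's underside, thus 3 mm or more above the base plate; the gripper still holds it (more than 1 N) and it is at rest (under 0.02 m/s) (z of rod_tip in the frame of lower_bushing between -0.042 and -0.01 m and horizontal distance between rod_tip and lower_bushing below 0.007 m and horizontal distance between rod_grip and upper_bushing below 0.012 m and angle between rod_tip's own z axis and vertical below 0.1 rad and contact force between guide_rod and the fingers above 1 N and linear speed of guide_rod below 0.02 m/s); the arm keeps its last pose, push and grip.
It fails at once if the probe is disturbed (its ball moves more than 30 mm) (distance of probe_ball from where it was at the start of the episode above 0.03 m).
It fails at once if a bystander (mould, jar, bottle, brush or screwdriver) is shifted by more than 30 mm (distance of any of mould_a, mould_b, mould_c, jar, bottle, brush, screwdriver from where it was at the start of the episode above 0.03 m).
It also fails if it takes over 54 s, if anything falls off the work surface, if the arm or the gripper's body presses on something with over 40 N, if the wrist force passes 120 N, or if a joint passes its speed limit or range.

## Working session

There is one attempt and no reset: what is moved stays moved. The work goes in short steps, Python scripts to look and compute and a tool call to move; the robot and the scene stay as the last step left them, time stands still between calls to the robot, and variables do not carry over. Pictures are saved under pics/ and viewed, and the job is handed in when it is done.

Besides the shell and the picture viewer there is one more tool, called after ">>>" in YAML: its name, and indented under it one key for each argument. drive_tool: Moves the arm, as the interface text tells. Its arguments: {"type":"object","properties":{"series":{"type":"array","items":{"type":"array"}},"squeeze":{"type":"number"}},"required":["series"]}

```bash
ls; mkdir -p pics; python3 - <<'E'
from rig import *
import cv2,numpy as np
print(read_state()); print(grip_point_offset)
for n in ("side","top","wrist"):
    print(n,camera_model(n)); cv2.imwrite(f"pics/{n}0.png",read_camera(n))
E
```

```text
pics
{'t': 0.0, 'qpos': array([-1.23960337e+00,  1.24525820e-01,  1.65166627e+00, -1.38677246e-05,
        1.36751613e+00, -8.25834251e-02]), 'qd': array([-1.11391767e-03, -2.78415887e-04, -1.42081031e-06, -6.33602889e-04,
       -3.75215369e-04, -1.22237266e-03]), 'joint_efforts': array([-1.51919081e-03, -4.23621261e+01, -3.65452945e+01, -1.21151379e-04,
        7.02208257e-03, -3.29555983e-07]), 'tcp_pos': array([ 0.2611255 , -0.59457385,  0.23004419]), 'tool_rot': array([-1.04878175e-03,  9.78674029e-01,  2.05416712e-01, -1.37886619e-04]), 'contact_force': array([-0.51898979, -0.19732403, -0.66196476]), 'torque': array([ 0.02102135,  0.00404061, -0.00839146]), 'finger_gap': 0.08552230032635647}
0.0187
side {'camera_matrix': array([[389.06687559,   0.        , 318.88136111],
       [  0.        , 389.06687559, 202.76773657],
       [  0.        ,   0.        ,   1.        ]]), 'camera_from_world': array([[-0.75261791, -0.65843764,  0.00511326,  0.4821272 ],
       [-0.45454523,  0.51391183, -0.72751857,  0.34101323],
       [ 0.47639785, -0.54986771, -0.68606894,  0.70902235],
    
[... 337 characters left out ...]
,  0.02684699, -0.12215594,  0.5747185 ],
       [ 0.12255157,  0.01361525, -0.99236875,  1.17101683],
       [ 0.        ,  0.        ,  0.        ,  1.        ]])}
wrist {'camera_matrix': array([[301.15174938,   0.        , 318.17768205],
       [  0.        , 301.15174938, 197.89370213],
       [  0.        ,   0.        ,   1.        ]]), 'T_tool_cam': array([[-5.87349089e-04, -9.46761741e-01, -3.21934559e-01,
         8.34870349e-02],
       [ 9.99999735e-01, -6.94257261e-04,  2.17271734e-04,
         1.19924216e-04],
       [-4.29209970e-04, -3.21934346e-01,  9.46761899e-01,
        -1.42696696e-01],
       [ 0.00000000e+00,  0.00000000e+00,  0.00000000e+00,
         1.00000000e+00]])}
```

View pics/side0.png

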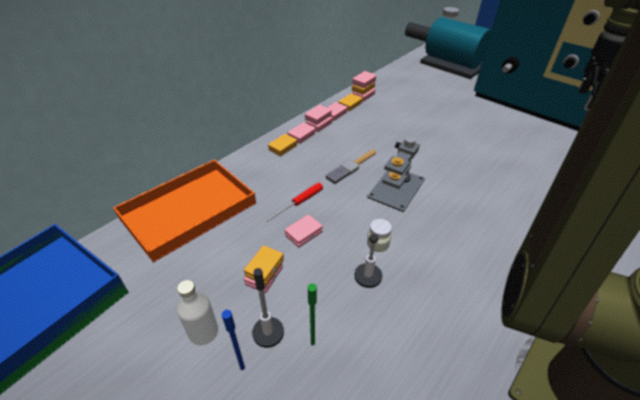

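View pics/top0.png

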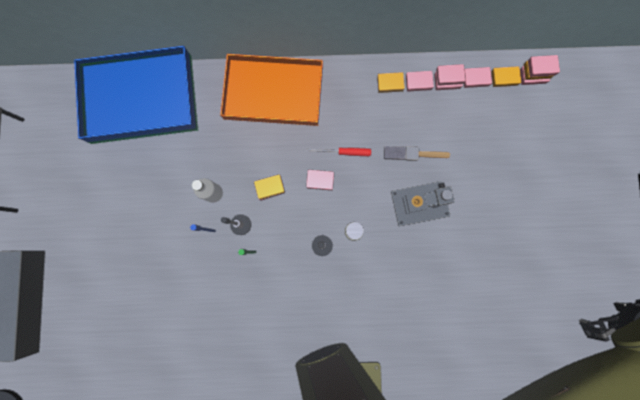

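View pics/wrist0.png

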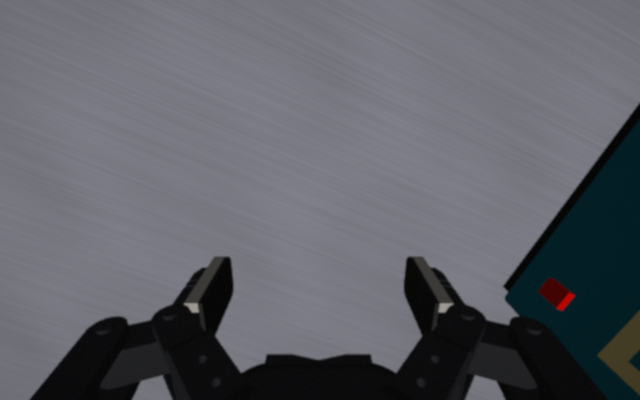

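```bash
python3 - <<'E'
import cv2,numpy as np
s=cv2.imread("pics/side0.png");t=cv2.imread("pics/top0.png")
def c(im,x,y,w,h,k): return cv2.resize(im[y:y+h,x:x+w],None,fx=k,fy=k,interpolation=cv2.INTER_CUBIC)
a=c(s,170,250,160,110,5);b=c(t,180,170,160,110,5)
cv2.imwrite("pics/c1.png",a);cv2.imwrite("pics/c2.png",b)
cv2.imwrite("pics/c3.png",c(s,340,130,100,100,6));cv2.imwrite("pics/c4.png",c(t,380,165,90,70,8))
E
```

```text
(no output)
```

View pics/c1.png

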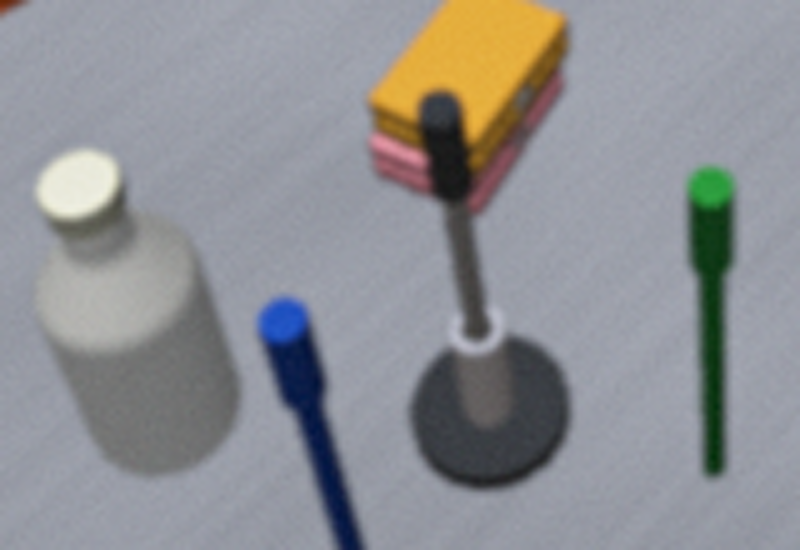

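View pics/c2.png

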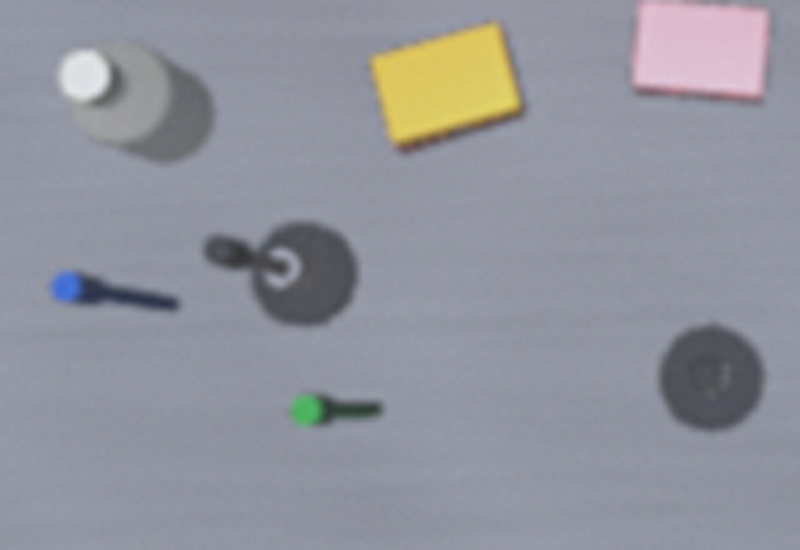

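View pics/c3.png

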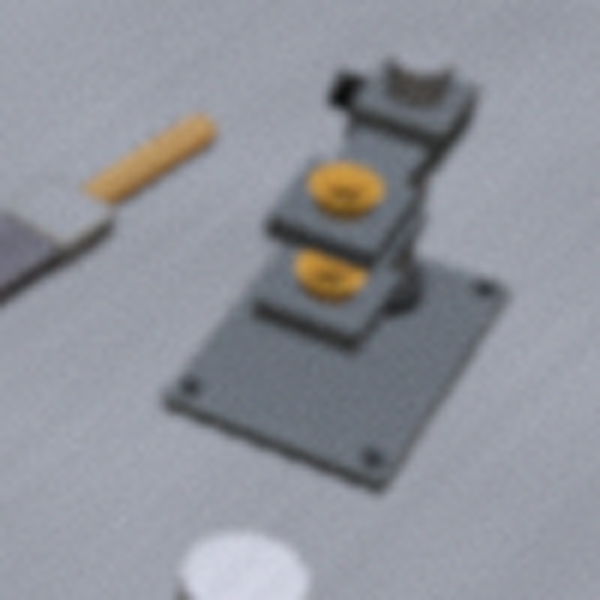

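View pics/c4.png

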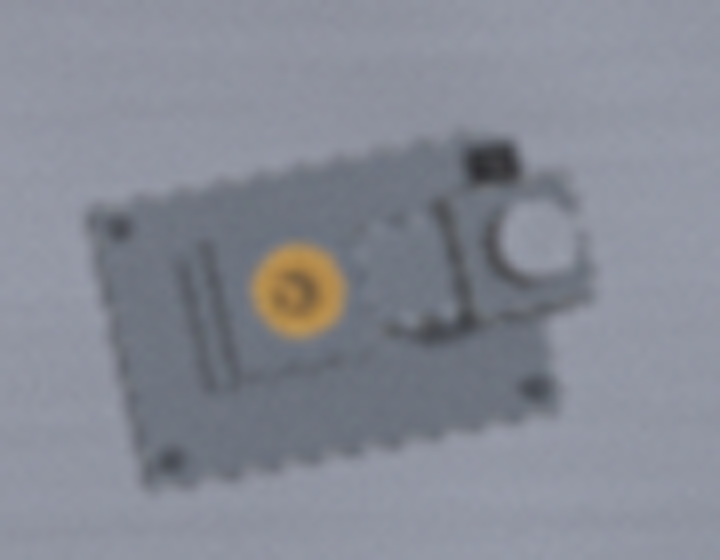

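```bash
cat > h.py <<'E'
import numpy as np,cv2
from scipy.spatial.transform import Rotation as R
from rig import *
def ray(cam,uv,T=None):
    """world origin, direction"""
    m=camera_model(cam);K=m["camera_matrix"]
    d=np.linalg.solve(K,[uv[0],uv[1],1.])
    M=np.linalg.inv(m["camera_from_world"]) if cam!="wrist" else T@m["T_tool_cam"]
    d=M[:3,:3]@d; return M[:3,3],d/np.linalg.norm(d)
def plane(cam,uv,z,T=None):
    o,d=ray(cam,uv,T); return o+d*(z-o[2])/d[2]
def tri(rays):
    A=np.zeros((3,3));b=np.zeros(3)
    for o,d in rays:
        P=np.eye(3)-np.outer(d,d);A+=P;b+=P@o
    p=np.linalg.solve(A,b); return p,[round(1e3*np.linalg.norm((np.eye(3)-np.outer(d,d))@(p-o)),1) for o,d in rays]
def tool(s=None):
    s=s or read_state();T=np.eye(4);q=s["tool_rot"];T[:3,:3]=R.from_quat([q[1],q[2],q[3],q[0]]).as_matrix();T[:3,3]=s["tcp_pos"];return T
def proj(cam,p,T=None):
    m=camera_model(cam)
    M=m["camera_from_world"] if cam!="wrist" else np.linalg.inv(T@m["T_tool_cam"])
    c=M[:3,:3]@np.asarray(p)+M[:3,3]; v=m["camera_matrix"]@c; return v[:2]/v[2]
def cp(x,y,k,ox,oy): return ((x+.5)/k-.5+ox,(y+.5)/k-.5+oy)
E
python3 - <<'E'
from h import *
np.set_printoptions(precision=4,suppress=True)
S=lambda x,y:cp(x,y,5,170,250); Tt=lambda x,y:cp(x,y,5,180,170)
f=lambda n,a,b:print(n,*tri([ray("side",a),ray("top",b)]))
f("griptop",S(440,105),Tt(222,250)); f("rim",S(477,332),Tt(281,268)); f("disc",S(490,408),Tt(305,273))
for n,a,b,z in (("griptop",S(440,105),Tt(222,250),.207),("rim",S(477,332),Tt(281,268),.068),("disc",S(490,408),Tt(305,273),.012)): print(n,plane("side",a,z),plane("top",b,z))
f("ubush",cp(346,190,6,340,130),cp(299,291,8,380,165))
for z in(.122,.132,.142): print(z,plane("side",cp(346,190,6,340,130),z),plane("top",cp(299,291,8,380,165),z))
f("blue",S(285,318),Tt(68,287)); f("green",S(712,188),Tt(308,410))
print("bottlecap",*tri([ray("side",S(80,185)),ray("top",Tt(85,77))]))
print("probedisc",plane("top",Tt(711,377),.012),"jar",plane("top",(355,231),.065),"stack",plane("top",Tt(447,86),.054))
E
```

```text
griptop [0.5114 0.3024 0.2086] [np.float64(0.5), np.float64(0.5)]
rim [0.5108 0.3043 0.0697] [np.float64(0.2), np.float64(0.2)]
disc [0.5116 0.3037 0.0103] [np.float64(0.2), np.float64(0.2)]
griptop [0.5128 0.302  0.207 ] [0.5111 0.3025 0.207 ]
rim [0.5114 0.3036 0.068 ] [0.511  0.3049 0.068 ]
disc [0.5107 0.3041 0.012 ] [0.5116 0.3034 0.012 ]
ubush [ 0.5548 -0.2069  0.1231] [np.float64(0.5), np.float64(0.5)]
0.122 [ 0.555  -0.2085  0.122 ] [ 0.5554 -0.2069  0.122 ]
0.132 [ 0.5489 -0.1964  0.132 ] [ 0.5542 -0.2047  0.132 ]
0.142 [ 0.5427 -0.1842  0.142 ] [ 0.5531 -0.2026  0.142 ]
blue [0.4948 0.384  0.1976] [np.float64(0.2), np.float64(0.2)]
green [0.429  0.261  0.1955] [np.float64(0.4), np.float64(0.4)]
bottlecap [0.6094 0.3883 0.1626] [np.float64(0.3), np.float64(0.3)]
probedisc [0.443  0.0598 0.012 ] jar [ 0.4799 -0.0376  0.065 ] stack [0.6168 0.2102 0.054 ]
```

Candidates:

| Object | Side pixel | Top pixel |
|---|---|---|
| Dark cylindrical grip in a holder | (258,271) | (224,220) |
| Probe with ball in the other holder | (375,238) | (322,245) |
| Blue look-alike | (227,313) | (193,227) |
| Green look-alike | (312,287) | (241,252) |

I choose the dark grip. The crop shows it standing in a holder with a plain cylinder on top, and its top triangulates to z≈0.208. I start with a turn of the wrist so that the jaws lie clear of the blue and green ones.

>>> drive_tool:
  series:
    - [[0, 0, -0.12], [0, 0, -0.8], 0.3]
    - [[0, 0, -0.12], [0, 0, -0.8], 0.3]
    - [[0, 0, -0.12], [0, 0, -0.8], 0.3]
    - [[0, 0, -0.12], [0, 0, -0.8], 0.3]
    - [[0, 0, -0.12], [0, 0, -0.8], 0.3]
  squeeze: 60

```text
t: 0.57
tcp_pos: [0.2612, -0.5949, 0.2711]
tool_rot: [-0.0, 0.873, 0.488, 0.0]
contact_force: [0.4, 0.8, 0.1]
finger_gap: 0.0603
```

>>> drive_tool:
  series:
    - [[0, 0, -0.12], [0, 0, 0], 0.3]
    - [[0, 0, 0], [0, 0, 0], 0.3]
    - [[0, 0, 0], [0, 0, 0], 0.3]
    - [[0, 0, 0], [0, 0, 0], 0.3]
    - [[0, 0, 0], [0, 0, 0], 0.3]

```text
t: 0.98
tcp_pos: [0.2612, -0.5949, 0.2706]
tool_rot: [-0.001, 0.844, 0.536, 0.0]
contact_force: [0.8, -0.1, -0.5]
finger_gap: 0.0601
```

```bash
cat >> h.py <<'E'
def to(x,y,z):
    s=read_state();T=tool(s)
    d=np.linalg.inv(T)@np.array([x,y,z,1])
    print("t",round(s["t"],2),"tcp",T[:3,3].round(4),"shift cm",(100*d[:3]).round(2),"tiltz",T[:3,2].round(4),"yaxis",T[:3,1].round(3),"gap",round(s["finger_gap"],4),"F",s["contact_force"].round(1),"q",s["qpos"].round(2))
E
python3 -c "
from h import *
to(.5115,.303,.27)"
```

```text
t 0.98 tcp [ 0.2612 -0.5949  0.2706] shift cm [ 91.92 -15.48   0.15] tiltz [-4.0e-04  1.1e-03 -1.0e+00] yaxis [ 0.905 -0.425 -0.001] gap 0.0601 F [ 0.8 -0.1 -0.5] q [-1.24  0.1   1.61 -0.    1.43 -0.8 ]
```

>>> drive_tool:
  series:
    - [[0, 0, 0], [3.5, -0.6, 0], 0.3]
    - [[0, 0, 0], [3.5, -0.6, 0], 0.3]
    - [[0, 0, 0], [3.5, -0.6, 0], 0.3]
    - [[0, 0, 0], [3.5, -0.6, 0], 0.3]
    - [[0, 0, 0], [3.5, -0.6, 0], 0.3]

```text
t: 1.4
tcp_pos: [0.3083, -0.4222, 0.2708]
tool_rot: [-0.0, 0.844, 0.536, 0.0]
contact_force: [0.3, -0.1, 0.1]
finger_gap: 0.0603
```

>>> drive_tool:
  series:
    - [[0, 0, 0], [3.5, -0.6, 0], 0.3]
    - [[0, 0, 0], [3.5, -0.6, 0], 0.3]
    - [[0, 0, 0], [3.5, -0.6, 0], 0.3]
    - [[0, 0, 0], [3.5, -0.6, 0], 0.3]
    - [[0, 0, 0], [3.5, -0.6, 0], 0.3]

```text
t: 1.82
tcp_pos: [0.355, -0.2509, 0.2711]
tool_rot: [-0.0, 0.844, 0.536, 0.0]
contact_force: [0.8, -0.1, -0.0]
finger_gap: 0.0594
```

>>> drive_tool:
  series:
    - [[0, 0, 0], [3.5, -0.6, 0], 0.3]
    - [[0, 0, 0], [3.5, -0.6, 0], 0.3]
    - [[0, 0, 0], [3.5, -0.6, 0], 0.3]
    - [[0, 0, 0], [3.5, -0.6, 0], 0.3]
    - [[0, 0, 0], [3.5, -0.6, 0], 0.3]

```text
t: 2.23
tcp_pos: [0.4019, -0.0797, 0.2713]
tool_rot: [0.0, 0.844, 0.536, 0.0]
contact_force: [-0.2, -0.4, 0.6]
finger_gap: 0.0598
```

>>> drive_tool:
  series:
    - [[0, 0, 0], [3.5, -0.6, 0], 0.3]
    - [[0, 0, 0], [3.5, -0.6, 0], 0.3]
    - [[0, 0, 0], [3.5, -0.6, 0], 0.3]
    - [[0, 0, 0], [3.5, -0.6, 0], 0.3]
    - [[0, 0, 0], [3.5, -0.6, 0], 0.3]

```text
t: 2.65
tcp_pos: [0.4488, 0.0918, 0.2713]
tool_rot: [0.0, 0.844, 0.537, 0.0]
contact_force: [1.1, -0.4, -0.9]
finger_gap: 0.0599
```

```bash
python3 -c "
from h import *
to(.5115,.303,.27)"
```

```text
t 2.65 tcp [0.4488 0.0918 0.2713] shift cm [21.79 -3.28  0.13] tiltz [ 4.e-04 -1.e-04 -1.e+00] yaxis [ 0.906 -0.424  0.   ] gap 0.0599 F [ 1.1 -0.4 -0.9] q [ 0.08 -0.34  2.01 -0.    1.47  0.52]
```

>>> drive_tool:
  series:
    - [[0, 0, 0], [3.9, -0.6, 0], 0.3]
    - [[0, 0, 0], [3.9, -0.6, 0], 0.3]
    - [[0, 0, 0], [3.9, -0.6, 0], 0.3]
    - [[0, 0, 0], [3.9, -0.6, 0], 0.3]
    - [[0, 0, 0], [3.5, -0.6, 0], 0.3]

```text
t: 3.07
tcp_pos: [0.5026, 0.278, 0.271]
tool_rot: [-0.0, 0.844, 0.537, -0.0]
contact_force: [0.1, -0.5, -0.5]
finger_gap: 0.06
```

>>> drive_tool:
  series:
    - [[0, 0, 0], [2.0, -0.2, 0], 0.3]
    - [[0, 0, 0], [0, 0, 0], 0.3]
    - [[0, 0, 0], [0, 0, 0], 0.3]
    - [[0, 0, 0], [0, 0, 0], 0.3]
    - [[0, 0, 0], [0, 0, 0], 0.3]

```text
t: 3.48
tcp_pos: [0.509, 0.2936, 0.2713]
tool_rot: [0.0, 0.844, 0.536, -0.0]
contact_force: [-0.4, -0.6, 0.4]
finger_gap: 0.0598
```

```bash
python3 -c "
from h import *
to(.5115,.303,.27)
T=tool();im=read_camera('wrist');cv2.imwrite('pics/w1.png',im)
print(proj('wrist',(.5115,.303,.207),T),proj('wrist',(.5115,.303,.162),T))"
```

```text
t 3.48 tcp [0.509  0.2936 0.2713] shift cm [ 0.96 -0.17  0.13] tiltz [-1.e-04 -3.e-04 -1.e+00] yaxis [ 0.905 -0.425  0.   ] gap 0.0598 F [-0.4 -0.6  0.4] q [ 0.43 -0.03  1.75 -0.    1.43  0.87]
[315.06645195 202.02128847] [315.58785492 184.70085729]
```

View pics/w1.png

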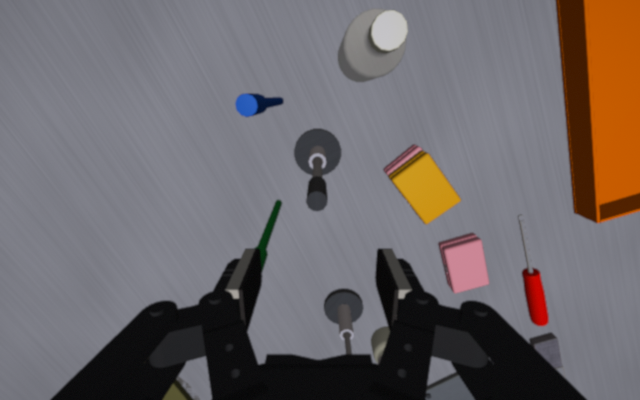

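The wrist view shows the dark grip's top at (316,200), within 2 px of the prediction (315,202). Blue is at (247,104) and green is behind the left finger. All is clear to descend.

>>> drive_tool:
  series:
    - [[0, 0, 0], [1.0, -0.1, 0], 0.3]
    - [[0, 0, 0], [0, 0, 0], 0.3]
    - [[0, 0, 0], [0, 0, 2.5], 0.3]
    - [[0, 0, 0], [0, 0, 2.5], 0.3]
    - [[0, 0, 0], [0, 0, 2.0], 0.3]

```text
t: 3.95
tcp_pos: [0.5124, 0.3039, 0.2002]
tool_rot: [-0.0, 0.844, 0.537, -0.0]
contact_force: [0.1, 0.2, 0.1]
finger_gap: 0.0594
```

>>> drive_tool:
  series:
    - [[0, 0, 0], [0, 0, 1.5], 0.3]
    - [[0, 0, 0], [0, 0, 1.5], 0.3]
    - [[0, 0, 0], [0, 0, 0.5], 0.3]
    - [[0, 0, 0], [0, 0, 0], 0.3]
    - [[0, 0, 0], [0, 0, 0], 0.3]

```text
t: 4.37
tcp_pos: [0.5128, 0.3041, 0.1668]
tool_rot: [0.0, 0.844, 0.537, 0.0]
contact_force: [0.7, 0.8, 0.8]
finger_gap: 0.0599
```

```bash
python3 -c "
from h import *
to(.5115,.303,.166)
im=read_camera('wrist');cv2.imwrite('pics/w2.png',im)
im=read_camera('side');cv2.imwrite('pics/s2.png',cv2.resize(im[200:380,170:350],None,fx=3,fy=3))"
```

```text
t 4.37 tcp [0.5128 0.3041 0.1668] shift cm [-0.15 -0.07  0.08] tiltz [ 4.e-04  2.e-04 -1.e+00] yaxis [ 0.906 -0.423  0.   ] gap 0.0599 F [0.7 0.8 0.8] q [ 0.45  0.05  1.84 -0.    1.25  0.88]
```

View pics/w2.png

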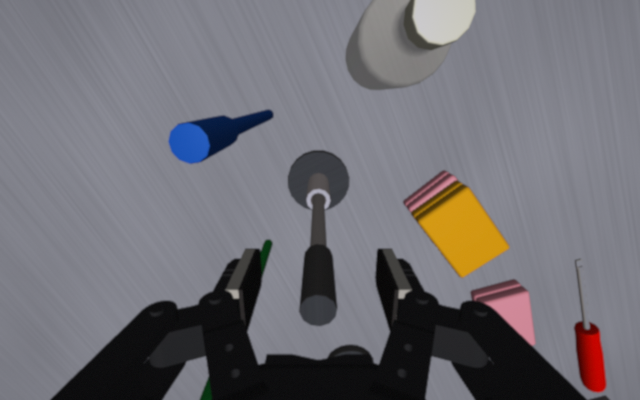

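View pics/s2.png

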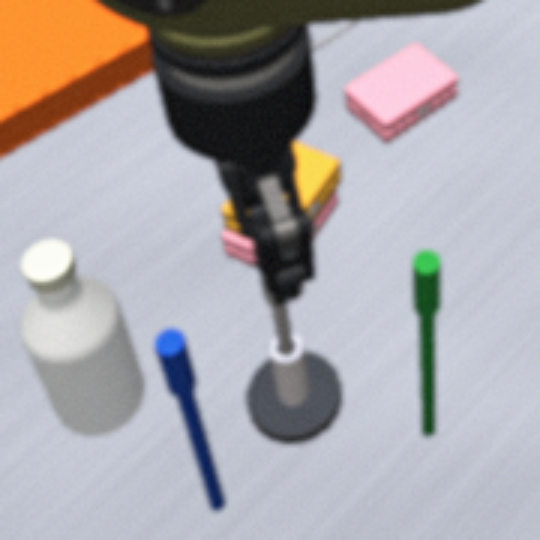

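The grip is midway between the pads (u≈318, pads 255–380). Closing.

>>> drive_tool:
  series:
    - [[0, 0, 0], [0, 0, 0], 1]
    - [[0, 0, 0], [0, 0, 0], 1]
    - [[0, 0, 0], [0, 0, 0], 1]
    - [[0, 0, 0], [0, 0, 0], 1]
    - [[0, 0, 0], [0, 0, 0], 1]
  squeeze: 70

```text
t: 4.88
tcp_pos: [0.5127, 0.3043, 0.1671]
tool_rot: [-0.0, 0.844, 0.537, 0.0]
contact_force: [-0.6, -0.6, 2.8]
finger_gap: 0.014
```

>>> drive_tool:
  series:
    - [[0, 0, 0], [0, 0, 0], 1]
    - [[0, 0, 0], [0, 0, 0], 1]
    - [[0, 0, 0], [0, 0, 0], 1]
    - [[0, 0, 0], [0, 0, -0.3], 1]
    - [[0, 0, 0], [0, 0, -0.7], 1]

```text
t: 5.3
tcp_pos: [0.5115, 0.3035, 0.1745]
tool_rot: [-0.0, 0.844, 0.537, -0.002]
contact_force: [0.0, 0.1, -1.9]
finger_gap: 0.0144
```

```bash
python3 -c "
from h import *
to(.5115,.303,.330)
im=read_camera('wrist');cv2.imwrite('pics/w3.png',im)"
```

```text
t 5.3 tcp [0.5115 0.3035 0.1745] shift cm [-9.000e-02 -1.000e-02 -1.555e+01] tiltz [-0.003  -0.0015 -1.    ] yaxis [ 0.906 -0.423 -0.002] gap 0.0144 F [ 0.   0.1 -1.9] q [ 0.45  0.05  1.83 -0.    1.27  0.88]
```

View pics/w3.png

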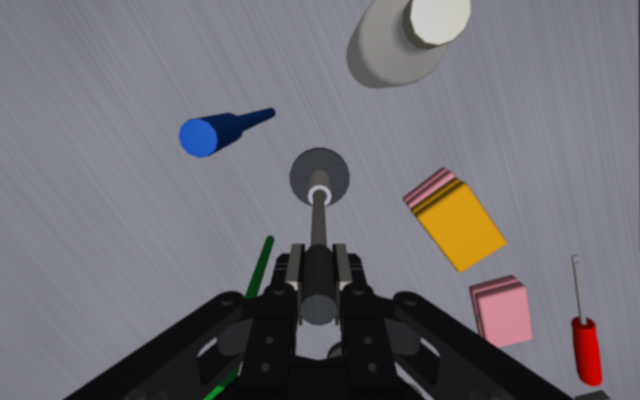

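Gripped: the gap reads 14.4 mm on the 16 mm grip and the rod sits centred between the pads. Lifting.

>>> drive_tool:
  series:
    - [[0, 0, 0], [0, 0, -1.5], 1]
    - [[0, 0, 0], [0, 0, -2], 1]
    - [[0, 0, 0], [0, 0, -2], 1]
    - [[0, 0, 0], [0, 0, -2], 1]
    - [[0, 0, 0], [0, 0, -2], 1]

```text
t: 5.77
tcp_pos: [0.5123, 0.3038, 0.2719]
tool_rot: [0.0, 0.844, 0.537, -0.0]
contact_force: [-0.1, 0.0, -1.5]
finger_gap: 0.0144
```

>>> drive_tool:
  series:
    - [[0, 0, 0], [0, 0, -2], 1]
    - [[0, 0, 0], [0, 0, -2], 1]
    - [[0, 0, 0], [0, 0, -1.5], 1]
    - [[0, 0, 0], [0, 0, -0.5], 1]
    - [[0, 0, 0], [0, 0, 0], 1]

```text
t: 6.18
tcp_pos: [0.513, 0.3043, 0.333]
tool_rot: [0.0, 0.844, 0.537, 0.001]
contact_force: [-0.2, 0.1, -1.2]
finger_gap: 0.0142
```

```bash
python3 -c "
from h import *
to(.5550,-.207,.330)
im=read_camera('wrist');cv2.imwrite('pics/w4.png',im)
im=read_camera('side');cv2.imwrite('pics/s4.png',cv2.resize(im[100:350,170:370],None,fx=3,fy=2.4));cv2.imwrite('pics/s4f.png',im)"
```

```text
t 6.18 tcp [0.513  0.3043 0.333 ] shift cm [-44.55  25.44   0.25] tiltz [ 0.0026  0.0012 -1.    ] yaxis [ 0.906 -0.423  0.002] gap 0.0142 F [-0.2  0.1 -1.2] q [ 0.45 -0.04  1.65 -0.    1.53  0.88]
```

View pics/s4.png

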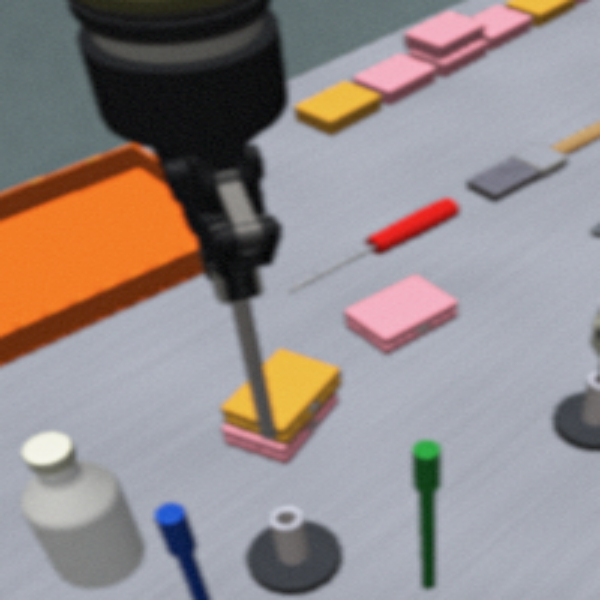

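View pics/w4.png

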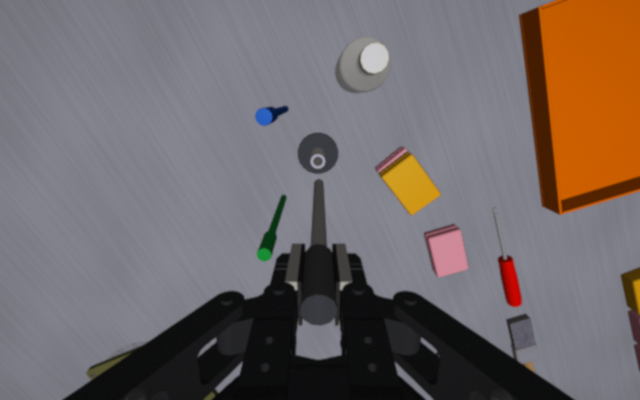

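The rod is out, hanging straight. Its tip is at (319,181) in the wrist view and well above the stack. Carrying it to the press.

>>> drive_tool:
  series:
    - [[0, 0, 0], [-2.0, 1.1, 0], 1]
    - [[0, 0, 0], [-2.8, 1.6, 0], 1]
    - [[0, 0, 0], [-3.2, 1.8, 0], 1]
    - [[0, 0, 0], [-3.2, 1.8, 0], 1]
    - [[0, 0, 0], [-3.2, 1.8, 0], 1]

```text
t: 6.7
tcp_pos: [0.5241, 0.1379, 0.329]
tool_rot: [-0.001, 0.843, 0.537, -0.002]
contact_force: [0.3, 0.1, -1.0]
finger_gap: 0.0144
```

>>> drive_tool:
  series:
    - [[0, 0, 0], [-3.2, 1.8, 0], 1]
    - [[0, 0, 0], [-3.2, 1.8, 0], 1]
    - [[0, 0, 0], [-3.2, 1.8, 0], 1]
    - [[0, 0, 0], [-3.2, 1.8, 0], 1]
    - [[0, 0, 0], [-3.2, 1.8, 0], 1]

```text
t: 7.12
tcp_pos: [0.5378, -0.0454, 0.3291]
tool_rot: [-0.001, 0.844, 0.537, -0.001]
contact_force: [0.8, -0.2, -1.1]
finger_gap: 0.0144
```

>>> drive_tool:
  series:
    - [[0, 0, 0], [-3.2, 1.8, 0], 1]
    - [[0, 0, 0], [-3.2, 1.8, 0], 1]
    - [[0, 0, 0], [-3.0, 1.7, 0], 1]
    - [[0, 0, 0], [-2.0, 1.2, 0], 1]
    - [[0, 0, 0], [-1.0, 0.6, 0], 1]

```text
t: 7.53
tcp_pos: [0.5498, -0.1888, 0.3287]
tool_rot: [-0.001, 0.844, 0.536, -0.001]
contact_force: [-0.6, 0.8, -1.6]
finger_gap: 0.0143
```

>>> drive_tool:
  series:
    - [[0, 0, 0], [-0.5, 0.3, 0], 1]
    - [[0, 0, 0], [0, 0, 0], 1]
    - [[0, 0, 0], [0, 0, 0], 1]
    - [[0, 0, 0], [0, 0, 0], 1]
    - [[0, 0, 0], [0, 0, 0], 1]

```text
t: 7.95
tcp_pos: [0.5513, -0.1906, 0.3314]
tool_rot: [-0.0, 0.843, 0.538, 0.0]
contact_force: [-1.1, -0.4, -0.5]
finger_gap: 0.0144
```

```bash
python3 -c "
from h import *
to(.5550,-.207,.330)
T=tool()
im=read_camera('wrist');cv2.imwrite('pics/w5.png',im)
im=read_camera('side');cv2.imwrite('pics/s5.png',cv2.resize(im[50:250,300:500],None,fx=3,fy=3,interpolation=cv2.INTER_CUBIC))
tip=(T@[0,0,.155,1])[:3]
print('tip pred',tip,'wrist',proj('wrist',tip,T),'side crop',(proj('side',tip)-[300,50]+.5)*3, 'ub wrist',proj('wrist',(.555,-.207,.123),T))"
```

```text
t 7.95 tcp [ 0.5513 -0.1906  0.3314] shift cm [-1.33  1.03  0.14] tiltz [ 2.e-04  2.e-04 -1.e+00] yaxis [ 0.907 -0.422  0.   ] gap 0.0144 F [-1.1 -0.4 -0.5] q [-0.43 -0.07  1.68  0.    1.53  0.01]
tip pred [ 0.55133547 -0.1905773   0.17643144] wrist [317.70521973 181.2316148 ] side crop [294.61703323 293.79156306] ub wrist [326.28591424 179.97195017]
```

View pics/s5.png

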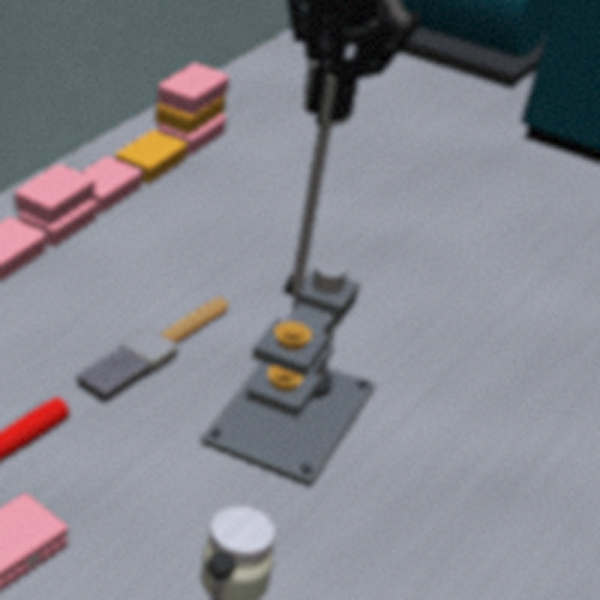

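View pics/w5.png

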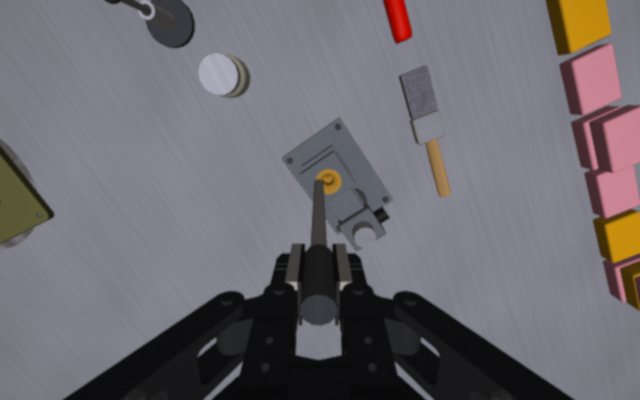

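The wrist view shows the tip at (318,183) and the upper bushing's mouth at (328,181). In the side view the tip is above and beside the bushing. Moving over the axis and down to about 2 cm above the mouth.

>>> drive_tool:
  series:
    - [[0, 0, 0], [-1.3, 1.0, 0], 1]
    - [[0, 0, 0], [0, 0, 0.8], 1]
    - [[0, 0, 0], [0, 0, 0.8], 1]
    - [[0, 0, 0], [0, 0, 0.8], 1]
    - [[0, 0, 0], [0, 0, 0.6], 1]

```text
t: 8.47
tcp_pos: [0.5543, -0.2077, 0.2993]
tool_rot: [-0.001, 0.844, 0.537, -0.001]
contact_force: [0.0, 0.1, -1.5]
finger_gap: 0.0143
```

>>> drive_tool:
  series:
    - [[0, 0, 0], [0, 0, 0], 1]
    - [[0, 0, 0], [0, 0, 0], 1]
    - [[0, 0, 0], [0, 0, 0], 1]
    - [[0, 0, 0], [0, 0, 0], 1]
    - [[0, 0, 0], [0, 0, 0], 1]

```text
t: 8.88
tcp_pos: [0.555, -0.208, 0.302]
tool_rot: [0.0, 0.844, 0.537, 0.0]
contact_force: [0.2, 0.8, -1.5]
finger_gap: 0.0147
```

```bash
python3 -c "
from h import *
to(.5550,-.207,.300)
T=tool()
w=read_camera('wrist');cv2.imwrite('pics/w6f.png',w)
s=read_camera('side');cv2.imwrite('pics/s6f.png',s)
cv2.imwrite('pics/s6.png',cv2.resize(s[90:190,350:450],None,fx=6,fy=6,interpolation=cv2.INTER_CUBIC))
cv2.imwrite('pics/w6.png',cv2.resize(w[120:220,270:390],None,fx=6,fy=6,interpolation=cv2.INTER_CUBIC))
tip=(T@[0,0,.155,1])[:3]; ub=(.555,-.207,.123)
print(tip)
for n,p in (('tip',tip),('ub',ub)): print(n,'wrist crop',(proj('wrist',p,T)-[270,120]+.5)*6,'side crop',(proj('side',p)-[350,90]+.5)*6)"
```

```text
t 8.88 tcp [ 0.555 -0.208  0.302] shift cm [ 0.09 -0.04  0.2 ] tiltz [ 1.e-03 -5.e-04 -1.e+00] yaxis [ 0.906 -0.423  0.001] gap 0.0147 F [ 0.2  0.8 -1.5] q [-0.45 -0.04  1.7   0.    1.48 -0.01]
[ 0.55514775 -0.20806009  0.14704465]
tip wrist crop [289.2328536  370.39371773] side crop [294.18102857 383.42668409]
ub wrist crop [286.1435041  330.29684007] side crop [284.97923394 430.24922707]
```

View pics/s6.png

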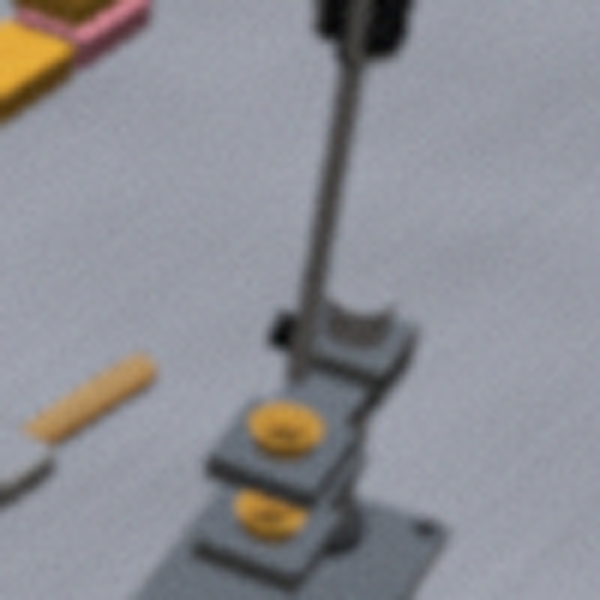

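View pics/w6.png

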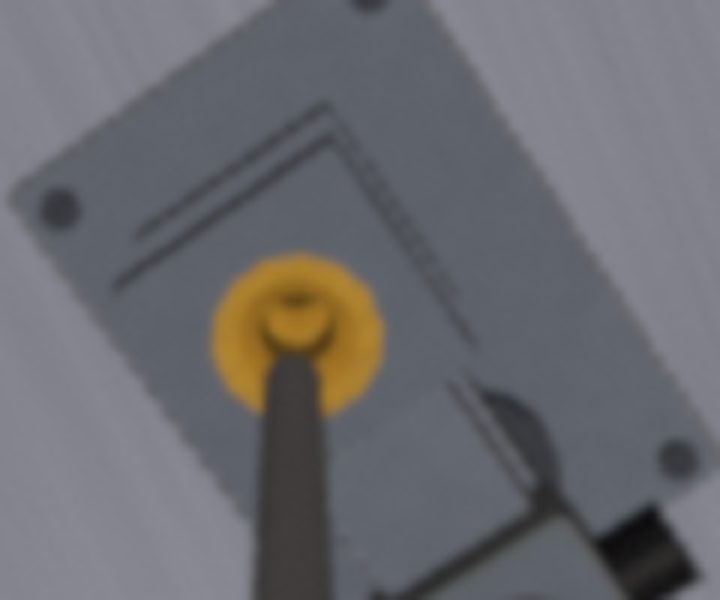

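Both views agree to about 1 mm. The tip is at (293,373) in the wrist crop, over the mouth centred at (298,335). In the side crop the tip is at (299,376) and the mouth at (286,430). The remaining error is about 1 mm in x and in y, which I correct before lowering to the mouth.

>>> drive_tool:
  series:
    - [[0, 0, 0], [0.1, 0.1, 0], 1]
    - [[0, 0, 0], [0, 0, 0.7], 1]
    - [[0, 0, 0], [0, 0, 0.7], 1]
    - [[0, 0, 0], [0, 0, 0], 1]
    - [[0, 0, 0], [0, 0, 0], 1]

```text
t: 9.4
tcp_pos: [0.5556, -0.2072, 0.2859]
tool_rot: [-0.001, 0.844, 0.537, -0.001]
contact_force: [-0.1, -0.1, -2.3]
finger_gap: 0.0143
```

```bash
python3 -c "
from h import *
to(.5550,-.207,.300)
T=tool()
w=read_camera('wrist')
s=read_camera('side')
cv2.imwrite('pics/s7.png',cv2.resize(s[120:200,350:450],None,fx=7,fy=7,interpolation=cv2.INTER_CUBIC))
cv2.imwrite('pics/w7.png',cv2.resize(w[120:220,270:390],None,fx=6,fy=6,interpolation=cv2.INTER_CUBIC))"
```

```text
t 9.4 tcp [ 0.5556 -0.2072  0.2859] shift cm [-0.   -0.06 -1.41] tiltz [-0.0021  0.001  -1.    ] yaxis [ 0.906 -0.423 -0.002] gap 0.0143 F [-0.1 -0.1 -2.3] q [-0.45 -0.03  1.72 -0.    1.46 -0.01]
```

View pics/s7.png

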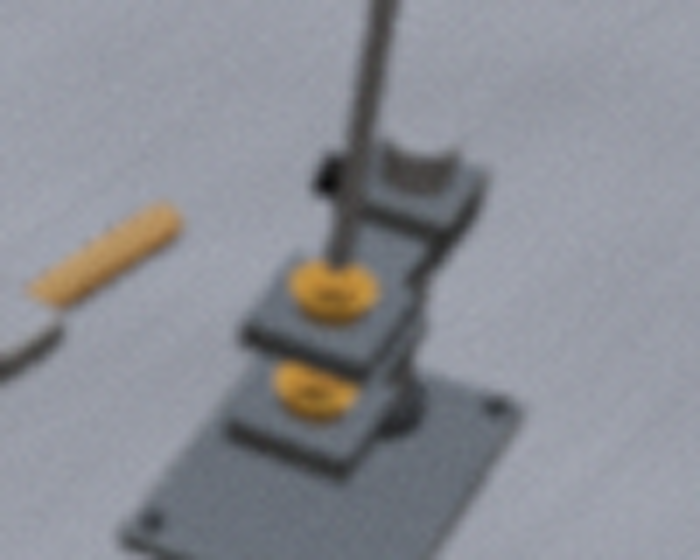

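View pics/w7.png

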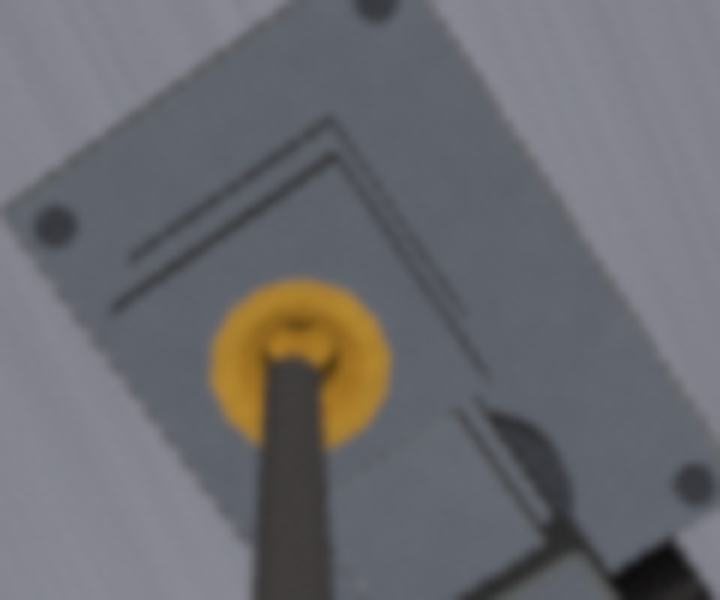

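The tip is just above the mouth and about 1 mm short in tool y (293 vs 300 in the wrist crop). I nudge it and enter slowly, watching the force.

>>> drive_tool:
  series:
    - [[0, 0, 0], [0.05, 0.1, 0], 1]
    - [[0, 0, 0], [0, 0, 0.5], 1]
    - [[0, 0, 0], [0, 0, 0.5], 1]
    - [[0, 0, 0], [0, 0, 0.5], 1]
    - [[0, 0, 0], [0, 0, 0], 1]

```text
t: 9.92
tcp_pos: [0.5565, -0.2071, 0.2703]
tool_rot: [-0.001, 0.844, 0.537, -0.001]
contact_force: [0.3, 0.4, -1.7]
finger_gap: 0.0142
```

>>> drive_tool:
  series:
    - [[0, 0, 0], [0, 0, 0.4], 1]
    - [[0, 0, 0], [0, 0, 0.4], 1]
    - [[0, 0, 0], [0, 0, 0.4], 1]
    - [[0, 0, 0], [0, 0, 0], 1]
    - [[0, 0, 0], [0, 0, 0], 1]

```text
t: 10.33
tcp_pos: [0.557, -0.2073, 0.2598]
tool_rot: [-0.0, 0.844, 0.537, -0.0]
contact_force: [0.8, 0.3, -1.4]
finger_gap: 0.0146
```

```bash
python3 -c "
from h import *
to(.5550,-.207,.187)
T=tool()
w=read_camera('wrist')
s=read_camera('side')
cv2.imwrite('pics/s8.png',cv2.resize(s[120:200,350:450],None,fx=7,fy=7,interpolation=cv2.INTER_CUBIC))
cv2.imwrite('pics/w8.png',cv2.resize(w[120:220,270:390],None,fx=6,fy=6,interpolation=cv2.INTER_CUBIC))"
```

```text
t 10.33 tcp [ 0.557  -0.2073  0.2598] shift cm [-0.06 -0.19  7.28] tiltz [-7.e-04  4.e-04 -1.e+00] yaxis [ 0.906 -0.423 -0.001] gap 0.0146 F [ 0.8  0.3 -1.4] q [-0.45 -0.01  1.75  0.    1.41 -0.01]
```

View pics/s8.png

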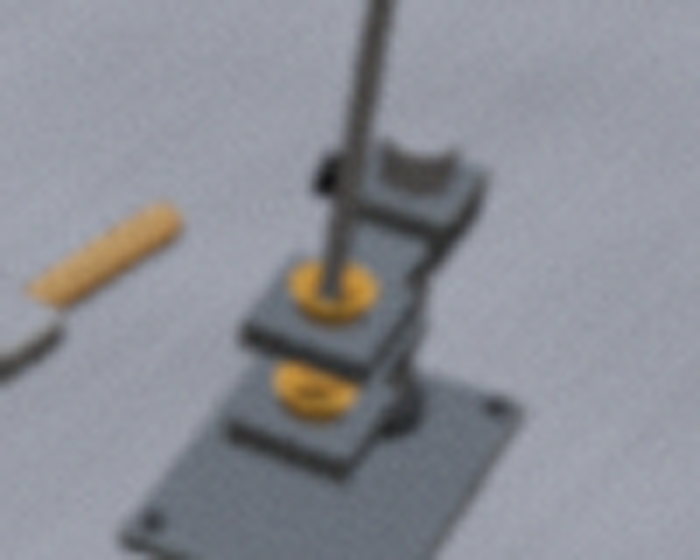

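View pics/w8.png

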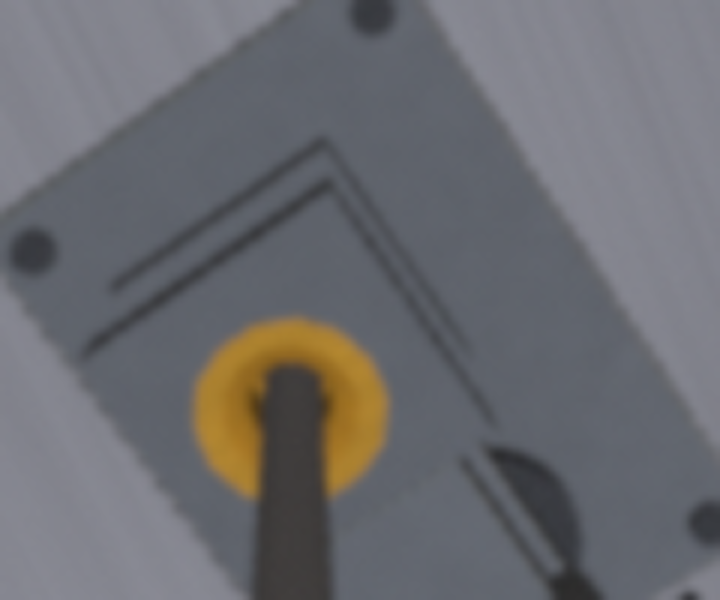

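The tip is now in the bore, centred (292 vs 291 in the wrist crop), with no contact force. Continuing down.

>>> drive_tool:
  series:
    - [[0, 0, 0], [0, 0, 0.5], 1]
    - [[0, 0, 0], [0, 0, 0.5], 1]
    - [[0, 0, 0], [0, 0, 0.5], 1]
    - [[0, 0, 0], [0, 0, 0.5], 1]
    - [[0, 0, 0], [0, 0, 0], 1]

```text
t: 10.85
tcp_pos: [0.5565, -0.2071, 0.2383]
tool_rot: [-0.001, 0.844, 0.537, -0.001]
contact_force: [-0.2, -0.1, -1.7]
finger_gap: 0.0143
```

>>> drive_tool:
  series:
    - [[0, 0, 0], [0, 0, 0.4], 1]
    - [[0, 0, 0], [0, 0, 0.4], 1]
    - [[0, 0, 0], [0, 0, 0.4], 1]
    - [[0, 0, 0], [0, 0, 0.4], 1]
    - [[0, 0, 0], [0, 0, 0], 1]

```text
t: 11.27
tcp_pos: [0.5567, -0.2072, 0.223]
tool_rot: [-0.001, 0.844, 0.537, -0.001]
contact_force: [-0.2, -0.2, -2.3]
finger_gap: 0.0142
```

```bash
python3 -c "
from h import *
to(.5550,-.207,.187)
w=read_camera('wrist')
s=read_camera('side')
cv2.imwrite('pics/s9.png',cv2.resize(s[120:200,350:450],None,fx=7,fy=7,interpolation=cv2.INTER_CUBIC))
cv2.imwrite('pics/w9.png',cv2.resize(w[120:240,270:390],None,fx=5,fy=5,interpolation=cv2.INTER_CUBIC))"
```

```text
t 11.27 tcp [ 0.5567 -0.2072  0.223 ] shift cm [-0.05 -0.16  3.6 ] tiltz [-1.8e-03  8.0e-04 -1.0e+00] yaxis [ 0.906 -0.423 -0.002] gap 0.0142 F [-0.2 -0.2 -2.3] q [-0.45  0.01  1.79 -0.    1.35 -0.01]
```

View pics/s9.png

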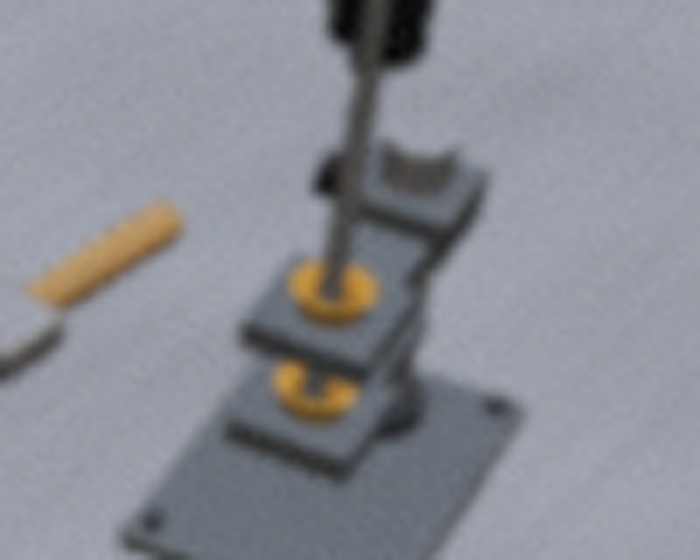

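View pics/w9.png

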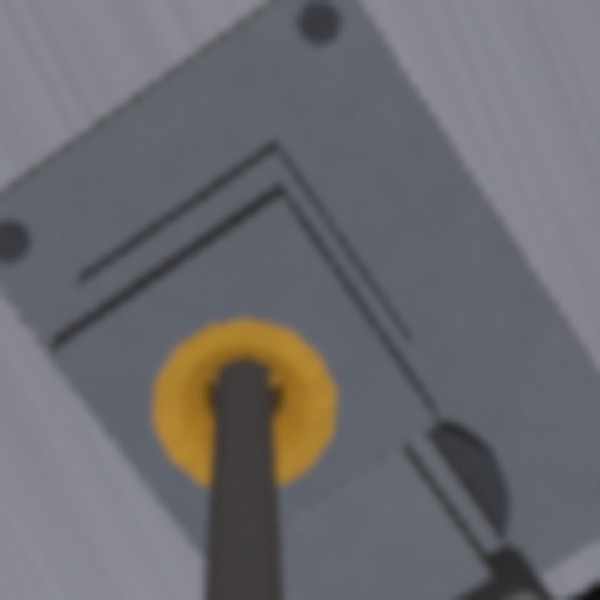

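The rod now shows inside the lower bushing's mouth too (side crop (316,385)), and the force is only the rod's weight. Going on to TCP z ≈0.187, which puts the tip at about 0.032.

>>> drive_tool:
  series:
    - [[0, 0, 0], [0, 0, 0.5], 1]
    - [[0, 0, 0], [0, 0, 0.5], 1]
    - [[0, 0, 0], [0, 0, 0.5], 1]
    - [[0, 0, 0], [0, 0, 0.4], 1]
    - [[0, 0, 0], [0, 0, 0], 1]

```text
t: 11.78
tcp_pos: [0.5566, -0.2071, 0.2036]
tool_rot: [-0.001, 0.844, 0.537, -0.001]
contact_force: [-0.5, -0.3, -2.0]
finger_gap: 0.0142
```

>>> drive_tool:
  series:
    - [[0, 0, 0], [0, 0, 0.5], 1]
    - [[0, 0, 0], [0, 0, 0.5], 1]
    - [[0, 0, 0], [0, 0, 0.4], 1]
    - [[0, 0, 0], [0, 0, 0.3], 1]
    - [[0, 0, 0], [0, 0, 0], 1]

```text
t: 12.2
tcp_pos: [0.5567, -0.2072, 0.1871]
tool_rot: [-0.001, 0.844, 0.537, -0.0]
contact_force: [-0.6, 1.2, -1.5]
finger_gap: 0.0144
```

>>> drive_tool:
  series:
    - [[0, 0, 0], [0, 0, 0], 1]
    - [[0, 0, 0], [0, 0, 0], 1]
    - [[0, 0, 0], [0, 0, 0], 1]
    - [[0, 0, 0], [0, 0, 0], 1]
    - [[0, 0, 0], [0, 0, 0], 1]

```text
t: 12.62
tcp_pos: [0.5574, -0.2075, 0.1886]
tool_rot: [0.0, 0.844, 0.537, 0.0]
contact_force: [0.2, -0.4, -1.7]
finger_gap: 0.0146
```

```bash
python3 -c "
from h import *
to(.5550,-.207,.187)
T=tool()
w=read_camera('wrist')
s=read_camera('side')
print('tip px crop',(proj('side',(.555,-.207,T[2,3]-.155))-[350,120]+.5)*7,'grip bottom',(proj('side',(.555,-.207,T[2,3]-.155+.15))-[350,120]+.5)*7)
cv2.imwrite('pics/s10.png',cv2.resize(s[120:200,350:450],None,fx=7,fy=7,interpolation=cv2.INTER_CUBIC))
cv2.imwrite('pics/w10.png',w)
to(.5550,-.207,.187)"
```

```text
t 12.62 tcp [ 0.5574 -0.2075  0.1886] shift cm [-0.05 -0.24  0.16] tiltz [ 5.e-04 -2.e-04 -1.e+00] yaxis [ 0.906 -0.423  0.001] gap 0.0146 F [ 0.2 -0.4 -1.7] q [-0.45  0.03  1.82  0.    1.29 -0.01]
tip px crop [299.79594396 475.14557702] grip bottom [357.00942238 154.43303552]
t 12.72 tcp [ 0.5573 -0.2075  0.1885] shift cm [-0.05 -0.23  0.15] tiltz [ 3.e-04 -1.e-04 -1.e+00] yaxis [ 0.906 -0.423  0.   ] gap 0.0145 F [ 0.4  0.4 -1.3] q [-0.45  0.03  1.82 -0.    1.29 -0.01]
```

View pics/s10.png

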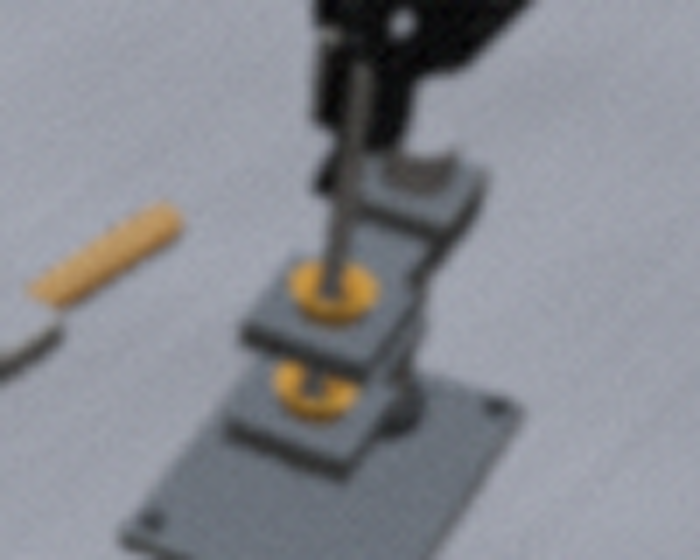

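View pics/w10.png

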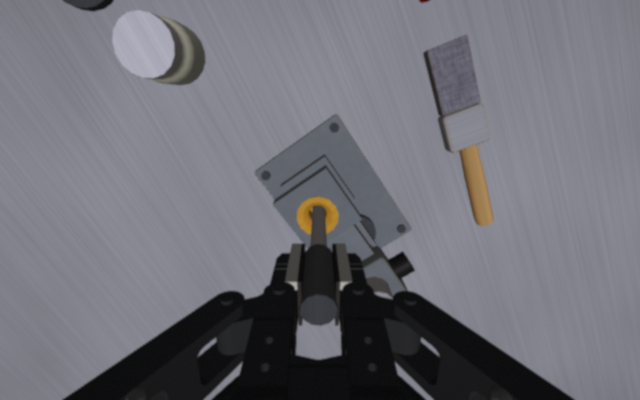

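```bash
python3 -c "
from h import *
s=read_camera('side')
T=tool();z=T[2,3]
for n,h in (('tcp',z),('gripbot',z-.005),('griptop',z+.04)): print(n,(proj('side',(.5565,-.207,h))-[345,60]+.5)*6)
cv2.imwrite('pics/s11.png',cv2.resize(s[60:160,345:455],None,fx=6,fy=6,interpolation=cv2.INTER_CUBIC))
t=read_camera('top');cv2.imwrite('pics/t11.png',t)
a=cv2.imread('pics/w4.png');b=read_camera('wrist')
cv2.imwrite('pics/cmp.png',np.hstack([cv2.resize(i[220:340,260:380],None,fx=3,fy=3) for i in (a,b)]))"
```

```text
tcp [334.64914685 481.14640848]
gripbot [332.84587519 491.3219048 ]
griptop [349.55359298 397.04364134]
```

View pics/s11.png

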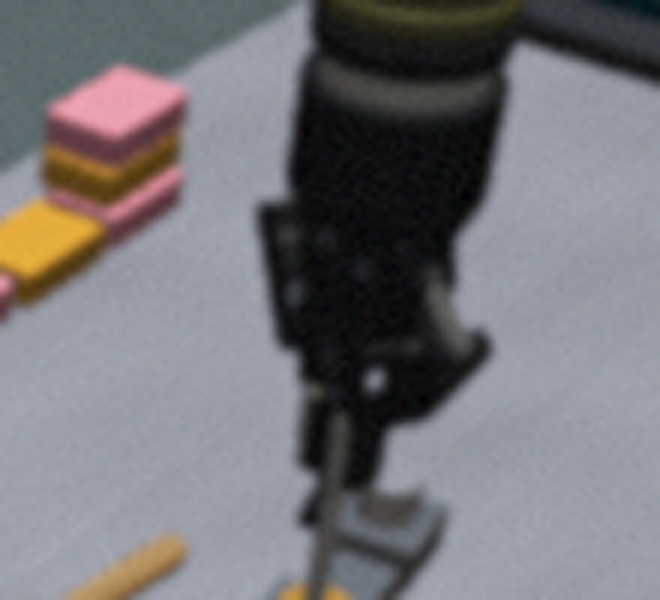

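View pics/cmp.png

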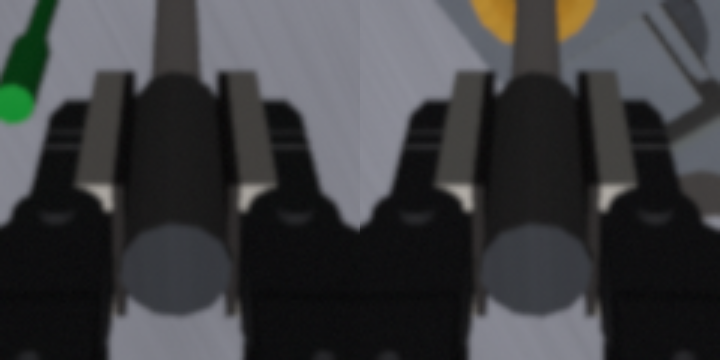

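View pics/t11.png

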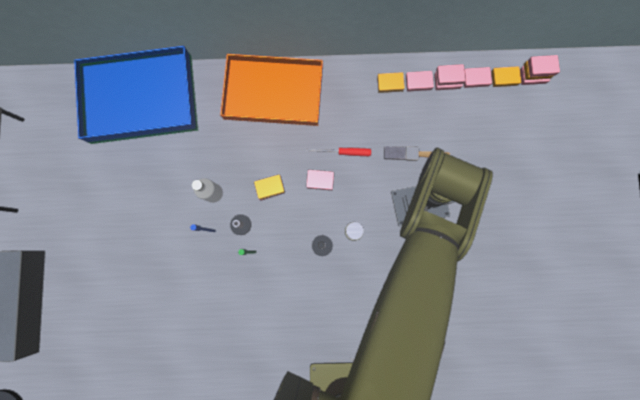

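The grip sits in the pads exactly as at pick-up, so it hasn't slipped. The grey strip in the side view is the lit edge of the pad. I lower 3 mm more for a clear 2 cm, then let it settle.

>>> drive_tool:
  series:
    - [[0, 0, 0], [0, 0, 0.15], 1]
    - [[0, 0, 0], [0, 0, 0.15], 1]
    - [[0, 0, 0], [0, 0, 0], 1]
    - [[0, 0, 0], [0, 0, 0], 1]
    - [[0, 0, 0], [0, 0, 0], 1]

```text
t: 13.28
tcp_pos: [0.5572, -0.2074, 0.1853]
tool_rot: [-0.0, 0.844, 0.537, -0.0]
contact_force: [0.1, -0.1, -1.3]
finger_gap: 0.0145
```

>>> drive_tool:
  series:
    - [[0, 0, 0], [0, 0, 0], 1]
    - [[0, 0, 0], [0, 0, 0], 1]
    - [[0, 0, 0], [0, 0, 0], 1]
    - [[0, 0, 0], [0, 0, 0], 1]
    - [[0, 0, 0], [0, 0, 0], 1]

```text
t: 13.7
tcp_pos: [0.5572, -0.2075, 0.1853]
tool_rot: [0.0, 0.844, 0.537, 0.0]
contact_force: [-0.6, -0.5, -0.8]
finger_gap: 0.0142
```

>>> drive_tool:
  series:
    - [[0, 0, 0], [0, 0, 0], 1]
    - [[0, 0, 0], [0, 0, 0], 1]
    - [[0, 0, 0], [0, 0, 0], 1]
    - [[0, 0, 0], [0, 0, 0], 1]
    - [[0, 0, 0], [0, 0, 0], 1]

```text
t: 14.12
tcp_pos: [0.5572, -0.2074, 0.1853]
tool_rot: [-0.0, 0.844, 0.537, 0.0]
contact_force: [-0.4, -1.0, -1.3]
finger_gap: 0.0142
```

```bash
python3 -c "
from h import *
to(.555,-.207,.187); print(read_state()['qd'].round(4)); sign_off()"
```

```text
t 14.12 tcp [ 0.5572 -0.2074  0.1853] shift cm [-0.05 -0.22 -0.17] tiltz [-0.  0. -1.] yaxis [ 0.906 -0.423 -0.   ] gap 0.0142 F [-0.4 -1.  -1.3] q [-0.45  0.04  1.82  0.    1.28 -0.01]
[-0.0017  0.0003  0.0001 -0.0007 -0.001  -0.0002]
the job is handed in; nothing more can be done
```

I pulled the guide rod from its holder, threaded it down through the upper and then the lower bushing, and handed the job in at t = 14.1 s with the rod still gripped (squeeze set to 70 N).

**Last checks**
- **Height:** the lower end is at z ≈ 0.030 m, about 25 mm below the lower arm and 20 mm above the base plate. I worked this out from the tool height; the arm hides the lower end from the cameras.
- **Position:** the tool stood upright and still, joint speeds under 0.002 rad/s. It was about 2 mm from my camera estimate of the bushing axis.
- **Contact:** the outside force was only about the rod's own weight, with no sign of jamming.
- **Grip:** the last wrist view, before the final 3 mm, showed the grip in the pads exactly as at pick-up, so no slip.
- **Bench:** the final top view showed the other holder, moulds, jar, bottle, screwdriver and the two look-alikes in place. The arm partly hid the brush there, but the wrist view showed it lying by the press.

**Disagreements**
- The finger gap read 14.2 mm on the 16 mm grip.
- Wrist and side views differed by 1–2 mm on the bushing's position. I aligned by how the tip looked relative to the mouth.

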